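Reset the tripped breaker under a push-push hatch

TASK

The breaker in the box with the yellow latch pad has tripped. With a fingertip press the yellow pad once, let go and see that the hatch pops up and stays open by itself for about a second, then push the red button inside all the way in. Leave the hatch open, keep the blue box shut, and do not disturb or lift anything else on the bench.

Things in the scene. Friction and masses are not known exactly. Their poses are not given: they have to be found in the camera images.
- yellow_box: Tripped breaker box, fixed: grey, 130 x 130 mm, rim 80 mm high, yellow stripes on two faces, green hatch with yellow latch pad on top. Origin: centre of underside; z up; at yaw 0 x points away from the robot, y left. Hinge line along box x at y = +55 mm, 83 mm up; the hatch swings over to the +y side. Well under it: 120 x 120 mm, floor 50 mm up; a white cover fills it beyond y = +20 mm.
- yellow_pad (a point): Centre of the top face of the yellow latch pad (44 mm along box x, 24 mm along y): box x = 0, y = -37 mm, 92 mm up when shut, by the free edge, 92 mm from the hinge line; moves with the hatch. Push-push: press down 5 to 6 mm to the stop (3 N moves it, 8 N makes sure), then draw the finger away upwards. A press of 2 mm or less only springs back shut.
- yellow_hatch (a joint): Hatch angle, rad: 0 latched shut, about -0.06 pressed to the stop (a little more if pressed hard), about 1.76 open (just past upright; the 110 x 110 x 5 mm panel then stands 110 mm above the rim). After the press is let go it springs open within 1 s and its spring holds it open. Pressing the open hatch fully shut latches it for good: it will not pop again.
- yellow_breaker (a joint): Red round breaker button in the well, travel in m: about 0 popped out (tripped), 0.008 fully in (reset). It moves straight down against about 4 N of friction and stays where it is left.
- yellow_breaker_top (a point): Centre of the top face of the red button (18 mm across): box x = 0, y = -15 mm; 74 mm up when popped out (6 mm below the rim), 66 mm when fully in. It stands on a black block 34 mm square, top 62 mm up. The open hatch stands 70 mm from it on the +y side: keep a wide gripper's long side along box x.
- blue_box: The other breaker box, of the same shape and size, with blue stripes and a blue latch pad, fixed to the bench and shut. Leave it shut. Same frame as the yellow one.
- blue_hatch (a joint): Angle of the blue box's hatch, rad: 0 shut, positive opening. Its push-push latch works alike.
- tape_roll: Bystander: orange tape roll lying flat, 90 mm across, 25 mm high, loose on the bench; origin at its underside.
- wax_block: Bystander: brown block of modelling wax, 70 x 45 x 30 mm, loose on the bench; origin at its underside.
- plaster_cup: Bystander: white cup, 70 mm across, 75 mm high, loose on the bench; origin at its underside.
- patina_jar: Bystander: green glass jar with white cap, 60 mm across, 85 mm high, loose on the bench; origin at its underside.
- paint_tin: Bystander: steel tin, 80 mm across, 100 mm high, loose on the bench; origin at its underside.
- bronze_casting: Bystander: small turned bronze casting, 56 mm foot, 100 mm high, loose on the bench; origin at its underside.
- hammer: Bystander: wooden-handled hammer, about 250 mm long, lying flat on the bench, loose; handle along its -x.

How it is judged:
On the way, in this order (a step that is already met when the one before it is completed fails the run):
1. the yellow hatch has popped open and stays open for 0.8 s with no finger touching the box (value of joint yellow_hatch above 1.5 rad and contact force between the fingers and yellow_box below 0.2 N), for 0.8 s.
2. the red button is pushed fully in (value of joint yellow_breaker above 0.0065 m and value of joint yellow_hatch above 1.2 rad), for 0.1 s.
At the end, for the whole second after the job is handed in: The yellow hatch stands open by itself, at rest, at more than 1.5 rad; the red breaker button is in by more than 6.5 of its 8 mm; the blue hatch is shut (below 0.1 rad) (value of joint yellow_hatch above 1.5 rad and velocity of joint yellow_hatch between -0.1 and 0.1 rad/s and value of joint yellow_breaker above 0.0065 m and value of joint blue_hatch below 0.1 rad); the robot touches nothing.
It fails at once if the blue hatch pops open (value of joint blue_hatch above 0.2 rad).
It fails at once if a bystander is lifted, knocked or shifted by more than 25 mm (distance of any of tape_roll, wax_block, plaster_cup, patina_jar, paint_tin, bronze_casting, hammer from where it was at the start of the episode above 0.025 m).
It fails at once if a bystander is tipped over (angle between any of tape_roll, wax_block, plaster_cup, patina_jar, paint_tin, bronze_casting's own z axis and vertical above 0.5 rad).
It also fails if it takes over 38 s, if anything falls off the work surface, if the arm or the gripper's body presses on something with over 40 N, if the wrist force passes 120 N, or if a joint passes its speed limit or range.

ROBOT

A 7-joint arm with a two-finger parallel gripper is mounted at the origin on the work surface. World frame = base frame: x ahead of the robot, y to its left, z up, the work surface at z = 0. Lengths are in m, angles in rad, forces in N, time in s.
With the tool pointing down it reaches from about 0.425 to 0.925 m from the base axis. Payload 6.8 kg.
Tool frame: the origin (TCP) lies midway between the tips of the shut fingers; the grasp point (between the pads) lies 19 mm behind it; z points along the fingers, y is the direction in which the jaws open and shut (so a half turn about z gives the same grasp; the last joint's range is limited). The gripper opens to 85 mm and grips with 20 to 120 N. Pads are 22 mm wide; open, the fingers measure 114 mm over their backs; the gripper's body (76 mm by 85 mm) begins 54 mm behind the grasp point. The pads swing forward as they close: fully open they stand 13 mm farther back than shut.
Start: joints at [1.187, 0.477, 0.022, 1.555, -0.011, 1.109, -0.083], TCP at [0.184, -0.65, 0.231] pointing down, gripper open.
Joint ranges: [-2.96, 2.96], [-0.34, 2.1], [-1.41, 1.46], [0.24, 2.44], [-1.37, 4.51], [0.17, 1.92], [-2.96, 2.96]. Speed limits (rad/s): [2.39, 2.39, 3.14, 3.14, 3.14, 3.14, 3.14].

INTERFACE

Orientations are given as a unit quaternion [w, x, y, z].
In Python, from station import bot, vision gives the robot as it stands.
- The arm moves only by the tool move_arm, never from a script. Its argument "increments" is text: rows parted by semicolons, each of 7 numbers parted by spaces: the opening, from 0 (shut) to 1 (fully open), then the shift along the world's x, y, z in mm, then the turn, a rotation vector about the world's x, y, z in rad. In form: grip x y z rx ry rz; .... A call has exactly 8 rows; each row shifts and turns the commanded pose from where the row before left it; what a row does not reach is not made up. A row lasts 1/8 s, in which the tool goes at most 62.5 mm and 10.7 degrees, less where a joint would pass 70% of its speed; a pose out of reach is approached as far as the arm can. A call with a gripper value outside its range is refused whole. The fingers move at their own pace and stop on an object; "newtons" is the grip in N (left out, the last holds). Time passes only in rows, so rows that do not move let the fingers close, or fill a call up. It gives the time, the measured TCP pose, the force and the opening at its end, in the units of the state.
- bot.get_obs(): the state, without advancing time (a new reading comes with each control period).
- vision.read_camera(name): name is "scene" or "top"; returns (picture, depth): 384x512x3 uint8, red, green, blue; 384x512 float32, m along the optical axis (not along the pixel's ray), 0 where there is no reading.
- vision.calibration(name): a dict with "fx", "fy", "cx", "cy" (pixels), "k1" (the pictures are not rectified: a ray, as slopes to the right and down, at radius r is drawn at 1 + k1 r^2 times it, then the intrinsics apply), "R" (3x3) and "t" (3): a world point X has camera coordinates R X + t. Camera axes: x right, y down, z forward; pixel columns grow to the right and rows downward; lengths in m; the calibration is good to about 2 mm. A picture is of the moment at which its call begins. calibration takes no time and is no camera call.
- bot.hand_in(): hands the job in, once; it reports no verdict.
The state is a dict: "t": time; "q": joint angles; "joint_vel": joint speeds; "joint_torque": joint torques, N m; "eef_pos": TCP position; "tool_rot": TCP orientation; "contact_force": force on the tool from outside, world axes, zero at the start; "torque": the same for the moment, N m; "gripper_width": opening from 0.0 (shut) to 1.0 (fully open).
Only numpy, scipy, OpenCV 4.12 (cv2) and the standard library are available. Lean on these libraries where they do the work, as an engineer would, in place of code of your own. Each camera call takes 0.05 s, during which the arm holds its last target.

## Working session

There is one attempt and no reset: what is moved stays moved. The work goes in short steps, Python scripts to look and compute and a tool call to move; the robot and the scene stay as the last step left them, time stands still between calls to the robot, and variables do not carry over. Pictures are saved under pics/ and viewed, and the job is handed in when it is done.

Besides the shell and the picture viewer there is one more tool, called in YAML: its name, and indented under it one key for each argument. move_arm: Moves the arm, as the interface text tells. Its arguments: {"type":"object","properties":{"increments":{"type":"string"},"newtons":{"type":"number"}},"required":["increments"]}

```bash
mkdir -p pics; ls; python3 - <<'E'
from station import bot, vision
import cv2,numpy as np
for n in("scene","top"):
    im,d=vision.read_camera(n); cv2.imwrite(f"pics/{n}0.png",im[...,::-1]); np.savez(f"{n}0.npz",im=im,d=d)
    c=vision.calibration(n); print(n,c)
print(bot.get_obs())
E
```

```text
pics
scene {'fx': 391.41471910283894, 'fy': 391.41471910283894, 'cx': 258.2374192674169, 'cy': 195.53048896606526, 'k1': -0.13525895329066548, 'R': array([[ 0.33291184,  0.94283615, -0.01515552],
       [ 0.7496394 , -0.27437633, -0.60229428],
       [-0.57202314,  0.18914972, -0.79813026]]), 't': array([-0.19559706, -0.3826319 ,  1.64731373])}
top {'fx': 347.5698697692054, 'fy': 347.5698697692054, 'cx': 254.49725054557297, 'cy': 192.1792643421067, 'k1': -0.10386447660280317, 'R': array([[-0.01030234, -0.99994615,  0.00124698],
       [-0.98661052,  0.00996194, -0.16278958],
       [ 0.16276839, -0.0029074 , -0.98666002]]), 't': array([0.00612619, 0.58076068, 1.16599759])}
{'t': 0.1, 'q': array([ 1.18694739,  0.47775054,  0.02232836,  1.55633184, -0.01150907,
        1.1093163 , -0.08314349]), 'joint_vel': array([ 0.00161949, -0.00196713,  0.0011291 , -0.00343597, -0.00031126,
       -0.00016944, -0.00036114]), 'joint_torque': array([ 4.44931240e-03, -5.97757137e+01,  1.61388561e+00, -2.81954670e+01,
        1.29179089e-02,  5.05930628e-03, -5.94094203e-06]), 'eef_pos': array([ 0.18363656, -0.64898749,  0.23040923]), 'tool_rot': array([-8.21955294e-04,  9.90511017e-01,  1.37430786e-01, -1.68804830e-04]), 'contact_force': array([ 0.22775069, -0.09319628, -0.31570241]), 'torque': array([0.00315606, 0.01109993, 0.0002744 ]), 'gripper_width': 0.9932267340553185}
```

View pics/scene0.png

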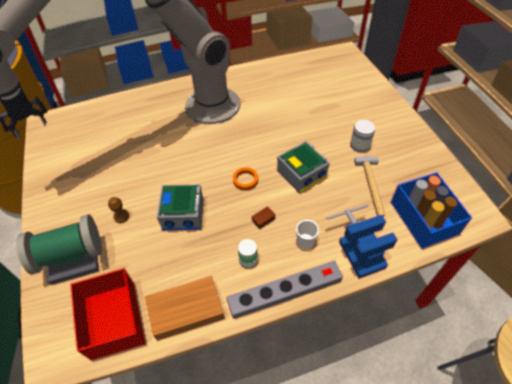

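View pics/top0.png

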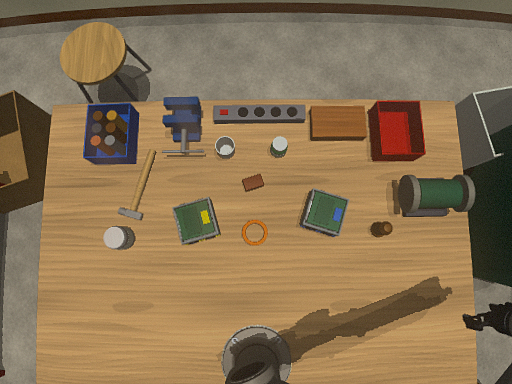

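Top view: the yellow box is at about (196,221) with its pad at (206,217), and the blue box is at (325,212). Next I'll measure the yellow box.

```bash
cat > h.py <<'E'
import numpy as np,cv2
from station import vision
def pts(n,mask,d):
    c=vision.calibration(n); v,u=np.nonzero(mask&(d>0))
    K=np.array([[c['fx'],0,c['cx']],[0,c['fy'],c['cy']],[0,0,1.]])
    p=cv2.undistortPoints(np.stack([u,v],1).astype(float).reshape(-1,1,2),K,np.array([c['k1'],0,0,0.])).reshape(-1,2)
    z=d[v,u]; X=np.c_[p*z[:,None],z]
    return (X-c['t'])@c['R'], u,v
E
python3 - <<'E'
from h import *
for n,box,bb in(("top",(165,190,230,250),(295,180,355,240)),("scene",(270,135,335,195),(150,178,210,235))):
    f=np.load(n+"0.npz"); im,d=f['im'],f['d']
    hsv=cv2.cvtColor(im,cv2.COLOR_RGB2HSV); H,S,V=[hsv[...,i].astype(int) for i in range(3)]
    for nm,b in (("Y",box),("B",bb)):
        roi=np.zeros(d.shape,bool); roi[b[1]:b[3],b[0]:b[2]]=1
        ms=dict(yel=(H>20)&(H<35)&(S>180)&(V>130),grn=(H>45)&(H<90)&(S>80),blu=(H>95)&(H<125)&(S>120))
        for k,m in ms.items():
            X,u,v=pts(n,m&roi,d); s=X[:,2]>0.07; X=X[s]
            if len(X)<5: continue
            r=cv2.minAreaRect((X[:,:2]*1000).astype(np.float32))
            print(n,nm,k,len(X),u.mean().round(),v.mean().round(),X.mean(0).round(4),np.median(X[:,2]).round(4),r)
        X,u,v=pts(n,roi,d); s=(X[:,2]>0.06)&(X[:,2]<.11); 
        print(n,nm,"all",cv2.minAreaRect((X[s,:2]*1000).astype(np.float32)))
E
for a in top:165:185:70 scene:265:130:75; do python3 - $a <<'E'
import sys,cv2
n,x,y,w=sys.argv[1].split(':');x,y,w=int(x),int(y),int(w)
im=cv2.imread(f"pics/{n}0.png")[y:y+w,x:x+w]; cv2.imwrite(f"pics/{n}0c.png",cv2.resize(im,(560,560),interpolation=cv2.INTER_NEAREST))
E
done
```

```text
top Y yel 89 205.0 218.0 [0.4925 0.1668 0.0929] 0.0931 ((492.8825378417969, 167.03140258789062), (43.14045715332031, 22.30377769470215), 15.626323699951172)
top Y grn 426 190.0 222.0 [0.4767 0.2165 0.0891] 0.0892 ((482.73388671875, 202.46182250976562), (106.45359802246094, 108.04086303710938), 16.093509674072266)Traceback (most recent call last):
  File "<stdin>", line 9, in <module>
  File "h.py", line 6, in pts
    p=cv2.undistortPoints(np.stack([u,v],1).astype(float).reshape(-1,1,2),K,np.array([c['k1'],0,0,0.])).reshape(-1,2)
      ~~~~~~~~~~~~~~~~~~~^^^^^^^^^^^^^^^^^^^^^^^^^^^^^^^^^^^^^^^^^^^^^^^^^^^^^^^^^^^^^^^^^^^^^^^^^^^^^^
cv2.error: OpenCV(4.12.0) /io/opencv/modules/calib3d/src/undistort.dispatch.cpp:347: error: (-215:Assertion failed) CV_IS_MAT(_src) && CV_IS_MAT(_dst) && (_src->rows == 1 || _src->cols == 1) && (_dst->rows == 1 || _dst->cols == 1) && _src->cols + _src->rows - 1 == _dst->rows + _dst->cols - 1 && (CV_MAT_TYPE(_src->type) == CV_32FC2 || CV_MAT_TYPE(_src->type) == CV_64FC2) && (CV_MAT_TYPE(_dst->type) == CV_32FC2 || CV_MAT_TYPE(_dst->type) == CV_64FC2) in function 'cvUndistortPointsInternal'
```

```bash
python3 - <<'E'
from h import *
for n,box in(("top",(165,190,230,250)),("scene",(270,135,335,195))):
    f=np.load(n+"0.npz"); im,d=f['im'],f['d']
    hsv=cv2.cvtColor(im,cv2.COLOR_RGB2HSV); H,S,V=[hsv[...,i].astype(int) for i in range(3)]
    b=box
    roi=np.zeros(d.shape,bool); roi[b[1]:b[3],b[0]:b[2]]=1
    for k,m in dict(yel=(H>20)&(H<35)&(S>180)&(V>130),grn=(H>45)&(H<90)&(S>80),all=H>-1).items():
            X,u,v=pts(n,m&roi,d); s=(X[:,2]>0.075)&(X[:,2]<.11); X=X[s]
            r=cv2.minAreaRect((X[:,:2]*1000).astype(np.float32))
            print(n,k,len(X),X.mean(0).round(4),np.median(X[:,2]).round(4),r)
from scipy.spatial.transform import Rotation as R
q=np.array([-8.2e-4,.990511,.13743,-1.7e-4]);print(R.from_quat(q[[1,2,3,0]]).as_matrix().round(3))
E
```

```text
top yel 89 [0.4925 0.1668 0.0929] 0.0931 ((492.8825378417969, 167.03140258789062), (43.14045715332031, 22.30377769470215), 15.626323699951172)
top grn 426 [0.4767 0.2165 0.0891] 0.0892 ((482.73388671875, 202.46182250976562), (106.45359802246094, 108.04086303710938), 16.093509674072266)
top all 1316 [0.4819 0.2028 0.088 ] 0.0887 ((481.58984375, 203.07455444335938), (130.61497497558594, 131.4080810546875), 15.33291244506836)
scene yel 93 [0.4926 0.1657 0.0932] 0.0933 ((490.6980895996094, 164.95101928710938), (51.190731048583984, 27.40383529663086), 15.271693229675293)
scene grn 586 [0.4864 0.2059 0.0903] 0.0903 ((485.1552429199219, 202.0682830810547), (106.95570373535156, 108.80821990966797), 14.290663719177246)
scene all 1013 [0.4876 0.1994 0.0884] 0.0895 ((481.62518310546875, 202.5311279296875), (133.63941955566406, 133.44981384277344), 15.27475357055664)
[[ 0.962  0.272 -0.001]
 [ 0.272 -0.962  0.002]
 [-0.    -0.002 -1.   ]]
```

View pics/scene0c.png

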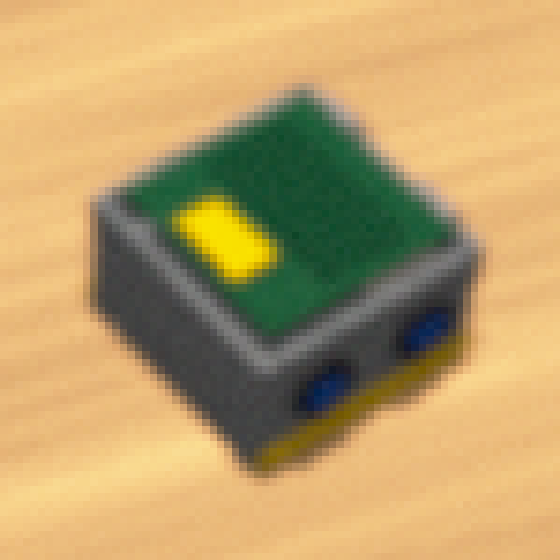

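move_arm:
  increments: "0 15 20 0 0 0 0.1; 0 35 45 0 0 0 0.1; 0 40 50 0 0 0 0.1; 0 40 50 0 0 0 0.1; 0 40 50 0 0 0 0.1; 0 40 50 0 0 0 0.1; 0 36 50 0 0 0 0.1; 0 20 55 0 0 0 0.1"
  newtons: 40

```text
t: 1.1
eef_pos: [0.4475, -0.2822, 0.2312]
tool_rot: [0.0, 0.858, 0.514, 0.0]
contact_force: [1.1, 0.1, -0.1]
gripper_width: -0.001
```

move_arm:
  increments: "0 6 58 0 0 0 0.1; 0 6 60 0 0 0 0.1; 0 6 60 0 0 0 0.1; 0 6 60 0 0 0 0.1; 0 6 60 0 0 0 0.1; 0 5 60 -20 0 0 0.1; 0 4 55 -30 0 0 0.1; 0 3 34 -30 0 0 0.065"

```text
t: 2.1
eef_pos: [0.4876, 0.1646, 0.1511]
tool_rot: [-0.0, 0.604, 0.797, 0.001]
contact_force: [1.7, -0.8, 0.1]
gripper_width: -0.001
```

```bash
python3 - <<'E'
from station import bot, vision
import cv2,numpy as np
im,d=vision.read_camera("scene"); cv2.imwrite("pics/s1.png",cv2.resize(im[90:220,220:380,::-1],(640,520)))
im,d=vision.read_camera("top"); cv2.imwrite("pics/t1.png",cv2.resize(im[150:280,130:290,::-1],(640,520)))
o=bot.get_obs(); print(o['t'],o['eef_pos'],o['tool_rot'],o['contact_force'],o['q'])
E
```

```text
2.2 [0.4853484  0.16532579 0.14893542] [-0.00252169  0.60248719  0.79812391 -0.00102626] [-0.03890237  0.46325619  0.37831491] [ 0.1020083   0.39338618 -0.66939937  1.98033497  0.31001684  0.87468846
 -0.45508172]
```

View pics/s1.png

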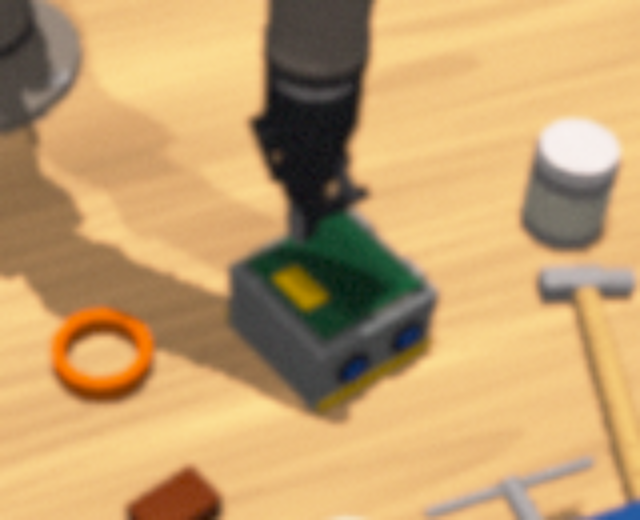

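move_arm:
  increments: "0 3 1 -15 0 0 0; 0 3 1 -15 0 0 0; 0 0 0 -10 0 0 0; 0 0 0 -6 0 0 0; 0 0 0 0 0 0 0; 0 0 0 0 0 0 0; 0 0 0 0 0 0 0; 0 0 0 0 0 0 0"

```text
t: 3.2
eef_pos: [0.494, 0.1637, 0.106]
tool_rot: [0.0, 0.605, 0.796, 0.0]
contact_force: [0.3, -0.8, -0.4]
gripper_width: -0.003
```

```bash
python3 - <<'E'
from station import bot, vision
import cv2,numpy as np
for i in range(2):
  o=bot.get_obs(); print(o['t'],o['eef_pos'],o['tool_rot'],o['contact_force'])
  if i==0: 
    im,d=vision.read_camera("scene"); cv2.imwrite("pics/s2.png",cv2.resize(im[110:210,250:370,::-1],(720,600),interpolation=2))
    im,d=vision.read_camera("top"); cv2.imwrite("pics/t2.png",cv2.resize(im[150:280,130:290,::-1],(640,520)))
E
```

```text
3.2 [0.49404644 0.16365674 0.10600697] [1.68048287e-04 6.05499982e-01 7.95845278e-01 1.95017739e-04] [ 0.34911349 -0.76760285 -0.36660179]
3.3 [0.49397632 0.16361644 0.10588961] [9.45364685e-05 6.05503794e-01 7.95842405e-01 1.11739910e-04] [ 0.38196694  0.08456043 -0.52946545]
```

View pics/s2.png

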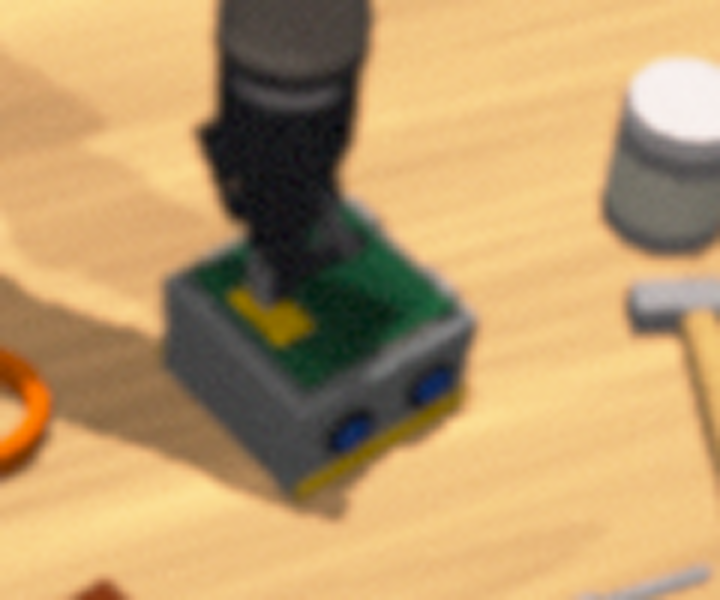

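View pics/t2.png

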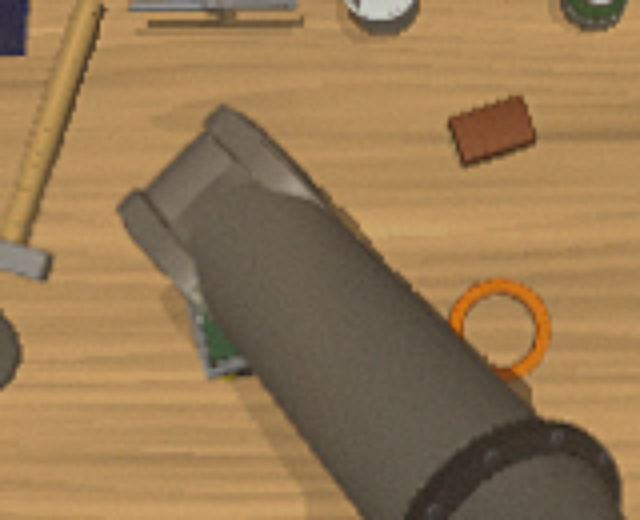

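move_arm:
  increments: "0 -2 3 -4 0 0 0; 0 0 0 -6 0 0 0; 0 0 0 -4 0 0 0; 0 0 0 -3 0 0 0; 0 0 0 -3 0 0 0; 0 0 0 0 0 0 0; 0 0 0 0 0 0 0; 0 0 0 0 0 0 0"

```text
t: 4.3
eef_pos: [0.4918, 0.1662, 0.0863]
tool_rot: [0.0, 0.606, 0.796, -0.0]
contact_force: [-3.4, -3.1, 8.4]
gripper_width: 0.001
```

move_arm:
  increments: "0 0 0 -2 0 0 0; 0 0 0 0 0 0 0; 0 0 0 0 0 0 0; 0 0 0 40 0 0 0; 0 6 -20 50 0 0 0; 0 9 -35 45 0 0 0; 0 8 -30 15 0 0 0; 0 0 0 0 0 0 0"

```text
t: 5.3
eef_pos: [0.5165, 0.0788, 0.2349]
tool_rot: [0.001, 0.608, 0.794, 0.001]
contact_force: [-0.1, -0.2, -1.1]
gripper_width: -0.004
```

```bash
python3 - <<'E'
from station import bot, vision
import cv2,numpy as np
im,d=vision.read_camera("scene"); cv2.imwrite("pics/s3.png",cv2.resize(im[90:220,220:380,::-1],(640,520)))
o=bot.get_obs(); print(o['t'],o['eef_pos'],o['tool_rot'],o['contact_force'],o['q'])
E
```

```text
5.35 [0.51539016 0.0806014  0.23394464] [4.51949338e-04 6.06561811e-01 7.95036131e-01 3.39119005e-04] [0.19166889 0.80917563 0.55135446] [ 0.29668242  0.29282534 -0.67966808  1.88107812  0.21255187  1.03911079
 -0.20327025]
```

View pics/s3.png

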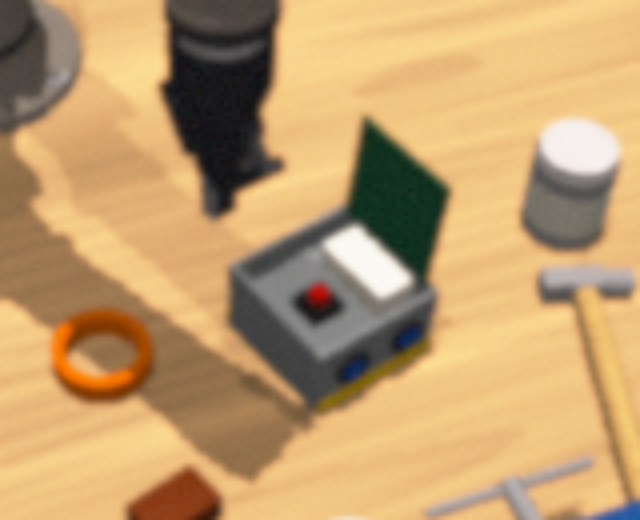

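move_arm:
  increments: "0 0 0 0 0 0 0; 0 0 0 0 0 0 0; 0 0 0 0 0 0 0; 0 0 0 0 0 0 0; 0 0 0 0 0 0 0; 0 0 0 0 0 0 0; 0 0 0 0 0 0 0; 0 0 0 0 0 0 0"

```text
t: 6.35
eef_pos: [0.5149, 0.0815, 0.2338]
tool_rot: [0.0, 0.606, 0.796, 0.0]
contact_force: [-0.4, -0.5, -0.3]
gripper_width: 0.0
```

```bash
python3 - <<'E'
from station import bot
from h import *
im,d=vision.read_camera("scene"); cv2.imwrite("pics/s4.png",cv2.resize(im[85:185,240:360,::-1],(720,600),interpolation=2))
o=bot.get_obs(); print(o['t'],o['eef_pos'],o['contact_force'])
hsv=cv2.cvtColor(im,cv2.COLOR_RGB2HSV); H,S,V=[hsv[...,i].astype(int) for i in range(3)]
roi=np.zeros(d.shape,bool); roi[150:180,280:320]=1
X,u,v=pts("scene",((H<8)|(H>172))&(S>150)&(V>80)&roi,d); print("red",len(X),X.mean(0),X.min(0),X.max(0))
t=X[X[:,2]>X[:,2].max()-.004];print(t.mean(0),len(t))
# gripper points in box frame rel TCP
roi[:]=0; roi[60:150,250:300]=1
X,u,v=pts("scene",roi,d); X=X[X[:,2]>0.2]-o['eef_pos']
a=np.radians(15.4); B=np.c_[X[:,0]*np.cos(a)+X[:,1]*np.sin(a),-X[:,0]*np.sin(a)+X[:,1]*np.cos(a),X[:,2]]
for z in range(-20,120,10):
    s=B[(B[:,2]*1000>=z)&(B[:,2]*1000<z+10)]
    if len(s): print(z,len(s),(s.min(0)*1000).round(),(s.max(0)*1000).round())
E
```

```text
6.4 [0.51488686 0.08153938 0.23373182] [-0.00404384 -1.3561841  -0.18162297]
red 22 [0.48679291 0.18693646 0.07058019] [0.47014801 0.18125264 0.05977087] [0.49459358 0.1958707  0.07775312]
[0.48724091 0.18634077 0.07503553] 8
0 5 [ -4. -10.   1.] [13. -0. 10.]
10 25 [ -7. -10.  10.] [17.  7. 20.]
20 17 [ -4. -11.  20.] [17.  6. 30.]
30 15 [ -7. -11.  30.] [15. -5. 40.]
40 15 [-30. -12.  41.] [26. -5. 50.]
50 53 [-36. -13.  50.] [35. 11. 60.]
60 44 [-47. -15.  60.] [43. 13. 70.]
70 50 [-53. -17.  70.] [52. 13. 80.]
80 58 [-60. -16.  80.] [62. 13. 90.]
90 89 [-57. -18.  90.] [ 64.  14. 100.]
100 66 [-17. -19. 101.] [ 50.  11. 110.]
110 35 [ 11. -16. 110.] [ 43.  10. 119.]
```

View pics/s4.png

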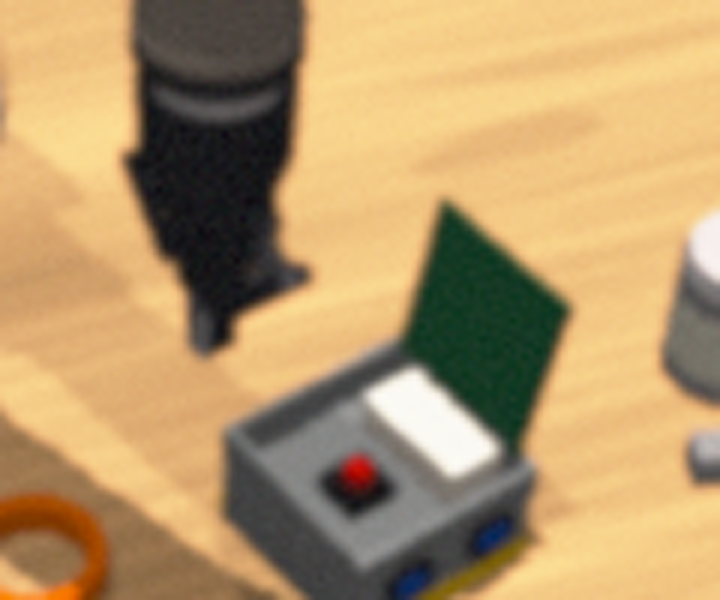

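move_arm:
  increments: "0 -4 15 0 0 0 0; 0 -8 30 -15 0 0 0; 0 -8 30 -30 0 0 0; 0 -6 21 -35 0 0 0; 0 -3 10 -30 0 0 0; 0 0 0 -20 0 0 0; 0 0 0 0 0 0 0; 0 0 0 0 0 0 0"

```text
t: 7.4
eef_pos: [0.4867, 0.1875, 0.1046]
tool_rot: [0.0, 0.606, 0.796, 0.001]
contact_force: [0.4, 0.5, 0.7]
gripper_width: -0.002
```

```bash
python3 - <<'E'
from station import bot
from h import *
im,d=vision.read_camera("scene"); cv2.imwrite("pics/s5.png",cv2.resize(im[85:185,240:360,::-1],(720,600),interpolation=2))
o=bot.get_obs(); print(o['t'],o['eef_pos'],o['contact_force'])
E
```

```text
7.45 [0.48689013 0.18750687 0.10484858] [-0.39769668  0.60983131  0.71065404]
```

View pics/s5.png

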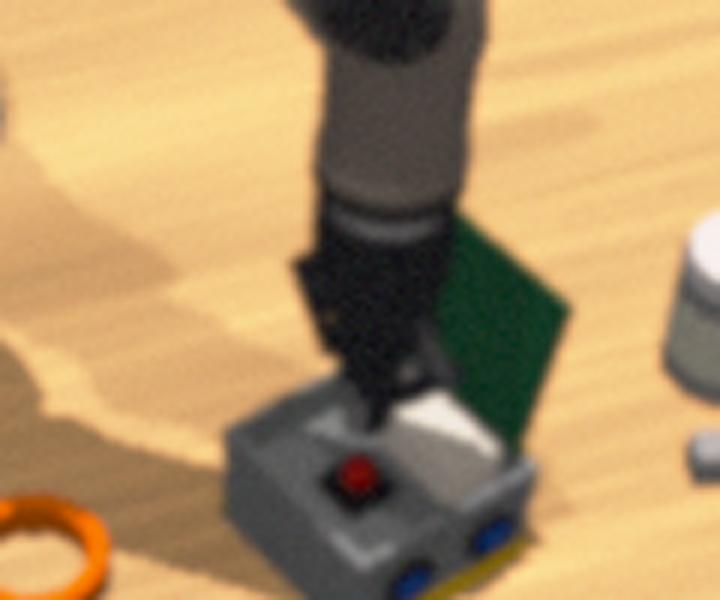

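move_arm:
  increments: "0 0 0 -12 0 0 0; 0 0 0 -12 0 0 0; 0 0 0 -6 0 0 0; 0 0 0 -5 0 0 0; 0 0 0 -4 0 0 0; 0 0 0 -2 0 0 0; 0 0 0 0 0 0 0; 0 0 0 0 0 0 0"

```text
t: 8.45
eef_pos: [0.4856, 0.1872, 0.0653]
tool_rot: [0.001, 0.606, 0.796, -0.001]
contact_force: [-12.2, -7.8, 34.4]
gripper_width: 0.001
```

move_arm:
  increments: "0 0 0 15 0 0 0; 0 0 0 35 0 0 0; 0 5 -15 45 0 0 0; 0 10 -35 45 0 0 0; 0 10 -40 20 0 0 0; 0 5 -20 0 0 0 0; 0 0 0 0 0 0 0; 0 0 0 0 0 0 0"

```text
t: 9.45
eef_pos: [0.5155, 0.0789, 0.2225]
tool_rot: [-0.0, 0.605, 0.796, 0.0]
contact_force: [0.6, 0.5, 0.3]
gripper_width: -0.004
```

```bash
python3 - <<'E'
from station import bot
from h import *
im,d=vision.read_camera("scene"); cv2.imwrite("pics/s6.png",cv2.resize(im[85:235,140:340,::-1],(800,600),interpolation=2))
o=bot.get_obs(); print(o['t'],o['eef_pos'],o['contact_force'])
hsv=cv2.cvtColor(im,cv2.COLOR_RGB2HSV); H,S,V=[hsv[...,i].astype(int) for i in range(3)]
roi=np.zeros(d.shape,bool); roi[150:180,280:320]=1
X,u,v=pts("scene",((H<8)|(H>172))&(S>150)&(V>80)&roi,d); print("red",len(X),X.mean(0),X.max(0))
E
```

```text
9.5 [0.51542256 0.07921024 0.22249899] [-0.18454002  0.70284391 -0.14213917]
red 24 [0.48695037 0.18744449 0.0658998 ] [0.4961505  0.19725816 0.07180239]
```

View pics/s6.png

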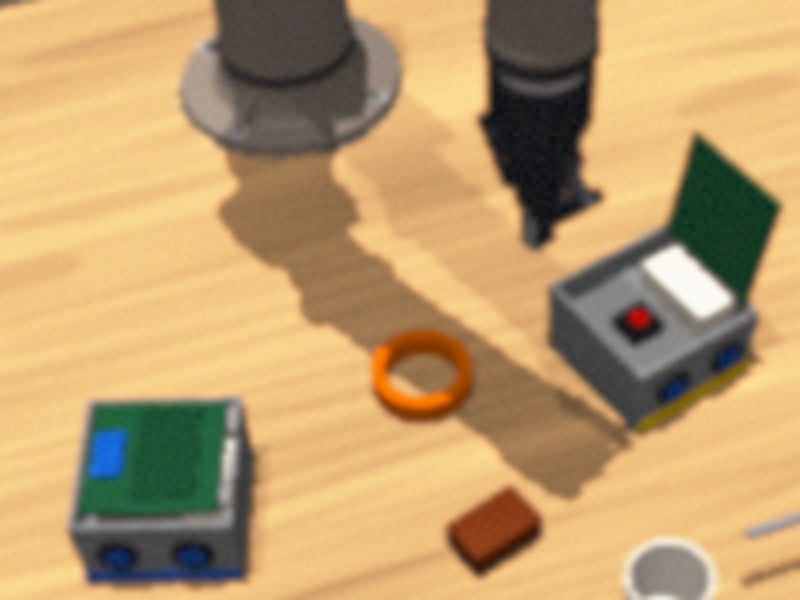

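```bash
python3 - <<'E'
from station import bot
from h import *
im,d=vision.read_camera("top"); cv2.imwrite("pics/t6.png",cv2.resize(im[150:280,130:290,::-1],(640,520)))
hsv=cv2.cvtColor(im,cv2.COLOR_RGB2HSV); H,S,V=[hsv[...,i].astype(int) for i in range(3)]
roi=np.zeros(d.shape,bool); roi[205:240,180:225]=1
m=((H<8)|(H>172))&(S>150)&(V>60)&roi
if m.any():
    X,u,v=pts("top",m,d); print("red",len(X),X.mean(0),np.median(X[:,2]),np.sort(X[:,2]).round(4))
E
```

```text
red 20 [0.4871025  0.18846218 0.06601393] 0.06588113371043429 [0.0602 0.0616 0.0622 0.0629 0.0638 0.0647 0.0649 0.065  0.0655 0.0656
 0.0662 0.0668 0.0673 0.0675 0.0678 0.0686 0.069  0.0691 0.0702 0.0713]
```

View pics/t6.png

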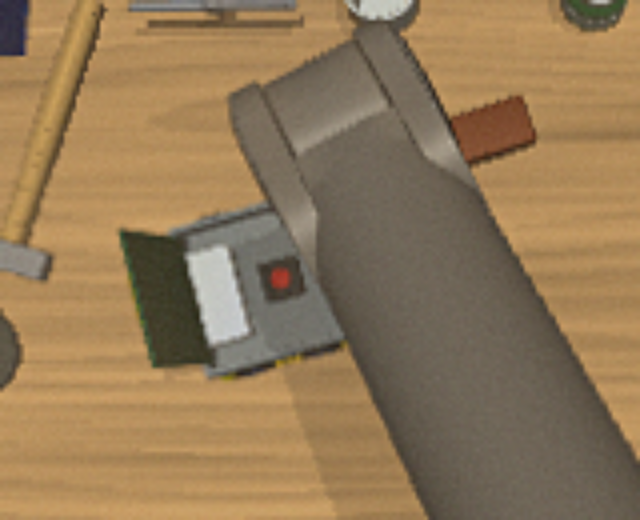

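The top camera puts the button face at 66 mm, which is fully in. The hatch is open, the blue box is shut, and the arm is clear of everything.

```bash
python3 -c "
from station import bot
print(bot.hand_in())"
```

```text
the job is handed in; nothing more can be done
None
```

I reset the yellow box's breaker and handed the job in at about 9.6 s of the 38 s allowed; the hand-in gives no verdict.

- **Hatch:** I pressed the yellow pad once with the shut fingertips (8.4 N at 86 mm up, then 2 mm deeper) and drew away upwards. It popped open and was still standing open about 1 s later with nothing touching it.
- **Button:** I pushed it down to its stop, with the tip at 65 mm and a force of about 34 N. Afterwards the top camera put its face at a median of 66 mm, which is fully in. Single depth readings scattered from 60 to 71 mm. The scene camera gave a maximum of 72 mm, down from 78 mm, but that view is noisy and includes the button's sides.
- **Rest of the bench:** In the last pictures the yellow hatch is open, the blue box is shut, and the gripper is clear at about 0.22 m up. The arm had touched nothing but the pad and the button, and the bystanders in view showed no visible shift. I did not measure their positions.

The measured tool position lagged the commands by a few millimetres while moving, so I corrected it before the press on the pad. None of the checks failed.

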